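Roll a pipe sleeve up into its clamping dock with a palm board

TASK

Pick up the wooden palm board by its handle, lay its flat underside on top of the black pipe sleeve and, pressing only lightly and keeping the sleeve under control, roll the sleeve along the bench, up the ramp and over the lip of the metal dock, until it lies in the trough fully home against the stop. Use only the underside of the board on top of the sleeve: never touch the sleeve with the gripper, never push it from behind, never squash it (stay under 30 N) or let it run away. Then lay the board flat on the bench again, clear of the sleeve and the dock, let go, and leave everything else where it is.

Things in the scene. Friction and masses are not known exactly. Their poses are not given: they have to be found in the camera images.
- sleeve_center (a point): Centre of the black plastic pipe sleeve, a plain cylinder 50 mm in diameter, 160 mm long, with closed grey ends, 0.25 to 0.5 kg, lying before the dock's ramp; rolls freely. Its y axis is the cylinder's axis; x and z turn as it rolls. Under the board it advances half as far as the board does. Stiff: 1 mm of squeeze between board and bench takes some 20 to 40 N.
- dock: Fixed metal dock, width 200 mm. Origin on the bench under the seat's centre; x = rolling direction towards the stop, y along the trough. Along x: ramp from -116 mm (bench level) to -26 mm (6 mm high), lip 6 mm high to -13 mm, trough floor 3 mm high, stop plate with its face at +25 mm, 40 mm high, foot to +70 mm. The sleeve starts 145 to 185 mm short of the seat, nearly parallel to the trough.
- seat (a point): Centre of the sleeve when fully home: 28 mm above the bench, at x = 0, y = 0 of the dock, axes as the dock. There the sleeve has 1 mm of play between lip and stop.
- board_grip (a point): Centre of the handle of the wooden palm board, 37 mm above its underside. Board: flat plywood 240 mm (its x) by 90 mm (its y), 12 mm thick, 0.35 kg. Handle: a block in the middle of its top, 44 mm along x (grip across this), 75 mm along y, from 12 to 57 mm above the underside. z up.
- board_face (a point): Centre of the flat underside of the palm board, axes as the board.
- tray: Bystander: grey parts tray with two dividers and some yellow plugs, 200 by 100 by 35 mm, loose; origin at the centre of its underside. Board and tray lie at the right of the bench, one nearer the robot, one farther; which is which changes.
- pen: Bystander: black marker pen 135 by 12 mm, lying beside the dock; origin at its underside.
- pliers: Bystander: small red-handled pliers 150 mm long, 12 mm high, lying beyond the dock; origin at the underside.
- jar: Bystander: small closed white jar, 60 mm in diameter, 50 mm tall, beyond the sleeve; origin at its underside.
There are look-alikes about, which are no part of the job. What is shaped like the part that bears sleeve_center but blue is not meant.

How it is judged:
By the outcome, as a careful person would: the job done as asked, in the order asked, and still so for the second after the job is handed in, with the robot touching nothing.
It also fails if it takes over 72 s, if anything falls off the work surface, if the arm or the gripper's body presses on something with over 40 N, if the wrist force passes 120 N, or if a joint passes its speed limit or range.

ROBOT

A 7-joint arm with a two-finger parallel gripper is mounted at the origin on the work surface. World frame = base frame: x ahead of the robot, y to its left, z up, the work surface at z = 0. Lengths are in m, angles in rad, forces in N, time in s.
With the tool pointing down it reaches from about 0.425 to 0.875 m from the base axis. Payload 4.7 kg.
Tool frame: the origin (TCP) lies midway between the tips of the shut fingers; the grasp point (between the pads) lies 19 mm behind it (ctrl.grip_depth is the distance from the TCP to the grasp point, in m); z points along the fingers, y is the direction in which the jaws open and shut (so a half turn about z gives the same grasp; the last joint's range is limited). The gripper opens to 87 mm and grips with 3 to 60 N. Pads are 19 mm wide; open, the fingers measure 117 mm over their backs; the gripper's body (75 mm by 190 mm) begins 51 mm behind the grasp point.
Start: joints at [-1.327, 0.321, -0.07, 1.45, 0.023, 1.371, -0.057], TCP at [0.148, 0.633, 0.186] pointing down, gripper open.
Joint ranges: [-2.86, 2.86], [-0.3, 2.09], [-1.38, 1.24], [0.06, 2.45], [-1.56, 4.7], [0.09, 2.05], [-2.69, 2.69]. Speed limits (rad/s): [2.57, 2.57, 3.14, 3.14, 3.14, 3.14, 3.14].

INTERFACE

Orientations are given as a rotation vector (axis times angle).
In Python, from bench import ctrl gives the robot as it stands. The module is installed in compiled form; this text tells all that it offers.
- The arm moves only by the shell command python3 -m inch 'ROWS' [FORCE]. ROWS is JSON, a list of rows, each a list of 5 numbers: the opening, from -1 (shut) to 1 (fully open), so that 0 is half open, then the shift along the tool's x, y, z in mm, then the turn about the tool's z in rad. In form: [[fingers, tx, ty, tz, twist], ...]. A call has 1 to 5 rows; each row shifts and turns the pose as measured when the row begins, along the tool's axes as they then stand; what a row does not reach is not made up. A row lasts 1/8 s, in which the tool goes at most 62.5 mm and 10.7 degrees, less where a joint would pass 70% of its speed; a pose out of reach is approached as far as the arm can. A call is refused whole if a number of a shift passes 62.5 or a number of a turn 0.188, either way. A call with a gripper value outside its range is refused whole. The fingers move at their own pace and stop on an object; FORCE is the grip in N (left out, the last holds). Time passes only in rows, so rows that do not move let the fingers close. It gives the time, the measured TCP pose, the force and the opening at its end, in the units of the state.
- ctrl.get_state(): the state, without advancing time (a new reading comes with each control period).
- ctrl.get_image(name): name is "scene" or "top"; returns a dict with "color" (480x640x3 uint8, red, green, blue), "range_z" (480x640 float32, m along the optical axis (not along the pixel's ray), 0 where there is no reading), "K" (3x3 intrinsics, pixels), "R" (3x3) and "t" (3): a world point X has camera coordinates R X + t. Camera axes: x right, y down, z forward; pixel columns grow to the right and rows downward; lengths in m; the calibration is good to about 2 mm. A picture is of the moment at which its call begins.
- ctrl.close_job(): hands the job in, once; it reports no verdict.
The state is a dict: "time": time; "joint_positions": joint angles; "qd": joint speeds; "joint_torque": joint torques, N m; "position": TCP position; "tool_rot": TCP orientation; "ft_force": force on the tool from outside, world axes, zero at the start; "torque": the same for the moment, N m; "grip_width": opening from 0.0 (shut) to 1.0 (fully open).
Only numpy, scipy, OpenCV 4.12 (cv2) and the standard library are available. Lean on these libraries where they do the work, as an engineer would, in place of code of your own. Each camera call takes 0.05 s, during which the arm holds its last target. There are 200 camera calls.

## Working session

There is one attempt and no reset: what is moved stays moved. The work goes in short steps, Python scripts to look and compute and a shell command to move; the robot and the scene stay as the last step left them, time stands still between calls to the robot, and variables do not carry over. Pictures are saved under pics/ and viewed, about 8 in all and at most 12, crops included, and the job is handed in when it is done.

```bash
mkdir -p pics; python3 - <<'E'
from bench import ctrl
import cv2,numpy as np
s=ctrl.get_state();print({k:np.round(v,3).tolist() for k,v in s.items()}, ctrl.grip_depth)
for n in("scene","top"):
    d=ctrl.get_image(n);np.savez(f"{n}0.npz",**d);cv2.imwrite(f"pics/{n}0.png",d["color"][...,::-1])
    print(n,d["K"].round(1).tolist(),d["R"].round(3).tolist(),d["t"].round(3).tolist())
E
```

```text
{'time': 0.0, 'joint_positions': [-1.327, 0.322, -0.07, 1.452, 0.023, 1.371, -0.057], 'qd': [-0.001, -0.0, -0.001, 0.002, 0.001, 0.001, 0.002], 'joint_torque': [0.0, -49.129, -0.404, -31.253, -0.064, 0.044, 0.0], 'position': [0.148, 0.632, 0.185], 'tool_rot': [-0.36, -3.121, 0.003], 'ft_force': [-0.184, -0.639, 0.035], 'torque': [-0.012, -0.039, 0.013], 'grip_width': 0.996} 0.0187
scene [[464.2, 0.0, 322.2], [0.0, 464.2, 236.6], [0.0, 0.0, 1.0]] [[0.632, 0.775, -0.002], [0.452, -0.371, -0.811], [-0.63, 0.511, -0.585]] [-0.396, -0.163, 1.535]
top [[438.5, 0.0, 318.0], [0.0, 438.5, 241.0], [0.0, 0.0, 1.0]] [[-0.024, -0.999, 0.03], [-0.981, 0.018, -0.193], [0.193, -0.034, -0.981]] [0.074, 0.512, 0.856]
```

View pics/scene0.png

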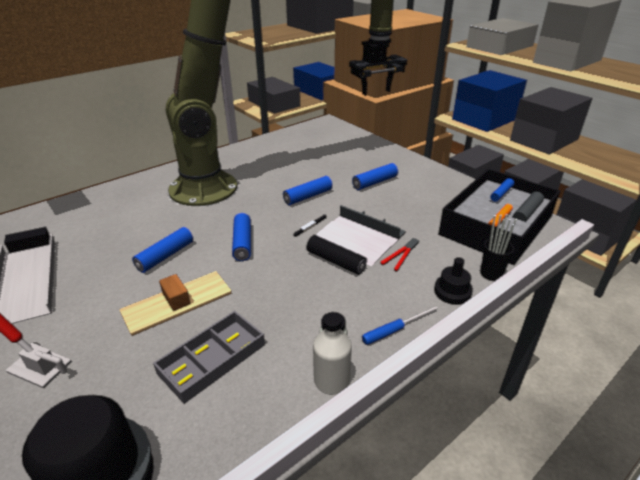

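View pics/top0.png

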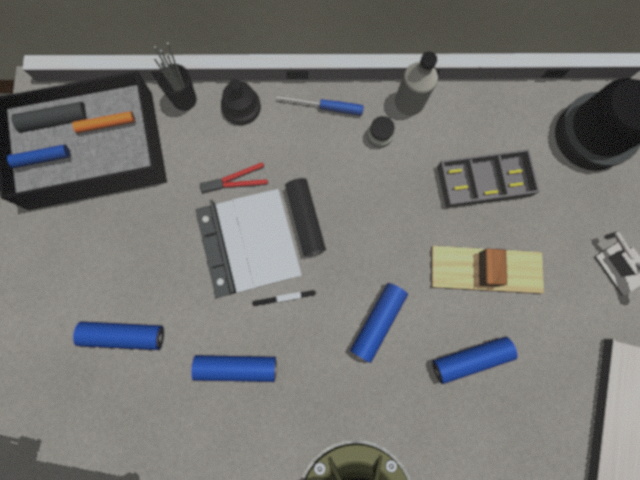

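Top view: the black sleeve is at (305,217), the dock at (250,245) with its stop on the left, the board at (487,268), the tray at (488,180), the pen at (285,298), the pliers at (235,180) and the jar at (381,131). Possible mix-ups for the sleeve are the blue cylinders (118,335), (234,368), (380,322) and (475,360), and the dark roll in the bin (48,116). I choose (305,217), the black one before the ramp.

```bash
cat > h.py <<'E'
import numpy as np,cv2
def load(f):return dict(np.load(f))
def ray(d,uv,z):
    uv=np.atleast_2d(uv).astype(float);C=-d["R"].T@d["t"]
    r=np.c_[uv,np.ones(len(uv))]@np.linalg.inv(d["K"]).T@d["R"]
    return C+r*((z-C[2])/r[:,2])[:,None]
def cloud(d):
    v,u=np.mgrid[:480,:640];z=d["range_z"].astype(float)
    p=np.stack([(u-d["K"][0,2])*z/d["K"][0,0],(v-d["K"][1,2])*z/d["K"][1,1],z],-1)
    P=(p-d["t"])@d["R"];P[z==0]=np.nan;return P
def big(m):
    n,l,s,c=cv2.connectedComponentsWithStats(m.astype(np.uint8));i=1+s[1:,4].argmax();return l==i
def rect(P):
    r=cv2.minAreaRect((P[:,:2]*1000).astype(np.float32));return r,cv2.boxPoints(r)
E
python3 - <<'E'
from h import *
d=load("top0.npz");P=cloud(d);c=d["color"].astype(int);hsv=cv2.cvtColor(d["color"],cv2.COLOR_RGB2HSV)
Z=P[...,2]
print("bench z",np.nanmedian(Z[300:330,330:345]))
def win(u0,u1,v0,v1):
    m=np.zeros((480,640),bool);m[v0:v1,u0:u1]=1;return m
# board
w=win(420,560,235,305)
m=big(w&(Z>.006)&(Z<.02));q=P[m];r=rect(q);print("board",m.sum(),r,np.median(q[:,2]))
m=big(w&(Z>.045));q=P[m];r=rect(q);print("handle",m.sum(),r,np.median(q[:,2]))
# colour for board
m=big(w&(hsv[...,1]>60));print("board colour px",cv2.minAreaRect(np.argwhere(m)[:,::-1].astype(np.float32)))
# sleeve
w=win(275,335,165,270);m=big(w&(c.max(2)<70));q=P[m];print("sleeve",m.sum(),rect(q),np.nanmax(q[:,2]))
t=q[q[:,2]>.040];print("top line",rect(t),len(t))
m=big(w&(Z>.03));q=P[m];print("sl z>.03",rect(q))
# dock white
w=win(190,310,175,305);m=big(w&(c.min(2)>150));cn=cv2.findContours(m.astype(np.uint8),0,2)[0][0];b=cv2.boxPoints(cv2.minAreaRect(cn));print("dock white px",b,m.sum());print(ray(d,b,.003))
m=w&(Z>.033)&win(190,245,175,305);q=P[m];print("stop",m.sum(),rect(q),np.median(q[:,2]))
I=cv2.resize(d["color"][170:310,190:340],None,fx=5,fy=4.2857,interpolation=cv2.INTER_CUBIC);cv2.imwrite("pics/crop.png",I[...,::-1])
E
```

```text
bench z 0.0008251938871958136
board 3619 (((453.83355712890625, -301.3616943359375), (240.37991333007812, 90.70288848876953), 85.57683563232422), array([[ 399.34787, -417.6961 ],
       [ 489.7806 , -424.69128],
       [ 508.31924, -185.02728],
       [ 417.8865 , -178.0321 ]], dtype=float32)) 0.012614756078181723
handle 832 (((453.9161376953125, -300.77008056640625), (45.28778839111328, 75.20712280273438), 85.82882690429688), array([[ 414.76514, -320.61887],
       [ 489.77307, -326.08914],
       [ 493.06714, -280.9213 ],
       [ 418.0592 , -275.45102]], dtype=float32)) 0.057187135641877246
board colour px ((486.76898193359375, 268.9275817871094), (112.98117065429688, 42.16241455078125), 3.3664603233337402)
sleeve 1650 (((569.524658203125, 89.890625), (159.79483032226562, 44.43003845214844), 14.117609024047852), array([[486.62186 ,  91.94666 ],
       [497.4589  ,  48.858543],
       [652.4275  ,  87.83459 ],
       [641.59045 , 130.9227  ]], dtype=float32)) 0.056057963528118274
top line (((569.4169311523438, 88.21322631835938), (157.89515686035156, 42.584815979003906), 13.0457572
[... 252 characters left out ...]
), 13.578512191772461), array([[485.5323  ,  92.8896  ],
       [497.14532 ,  44.808117],
       [656.27203 ,  83.241745],
       [644.659   , 131.32323 ]], dtype=float32))
dock white px [[213.7202  203.33682]
 [278.34973 186.32904]
 [301.75647 275.27463]
 [237.12695 292.2824 ]] 6011
[[0.61067619 0.2879776  0.003     ]
 [0.64753357 0.14643697 0.003     ]
 [0.44842509 0.09799192 0.003     ]
 [0.41528506 0.23481812 0.003     ]]
stop 333 (((510.3212890625, 270.9021301269531), (199.54798889160156, 24.71690559387207), 14.021373748779297), array([[410.52576, 258.71875],
       [416.51428, 234.73827],
       [610.1168 , 283.0855 ],
       [604.1283 , 307.06598]], dtype=float32)) 0.04066723386963837
```

View pics/crop.png

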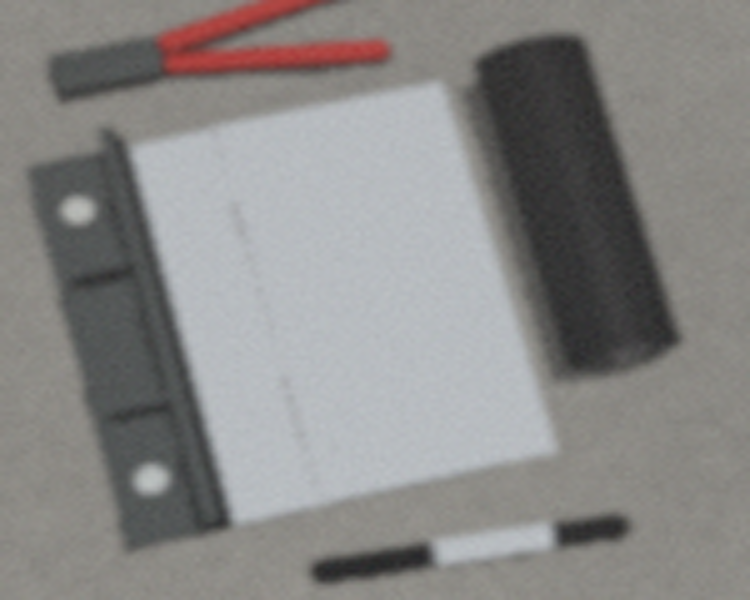

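The crop confirms the plain black sleeve in front of the white ramp, with the stop at far left and the pen and pliers alongside. Measured values agree with the given sizes:
- **Seat:** about (0.519, 0.236), rolling yaw about 104°.
- **Sleeve:** (0.570, 0.088), 155 mm short of the seat.
- **Handle:** (0.454, -0.301), board x yaw about 85.6°.

Now moving.

```bash
python3 -m inch '[[1,-54,-26,0,0],[1,-54,-26,0,0],[1,-54,-26,0,0],[1,-54,-26,0,0],[1,-54,-26,0,0]]' && python3 -m inch '[[1,-54,-26,0,0],[1,-54,-26,0,0],[1,-54,-26,0,0],[1,-54,-26,0,0],[1,-54,-26,0,0]]'
```

```text
time: 0.72
position: [0.381, 0.443, 0.1818]
tool_rot: [-0.339, -3.119, 0.007]
ft_force: [0.4, 0.5, 0.0]
grip_width: 1.002
time: 1.35
position: [0.6225, 0.2511, 0.1795]
tool_rot: [-0.336, -3.117, 0.008]
ft_force: [0.3, -0.0, 0.4]
grip_width: 1.0
```

```bash
cat > go.py <<'E'
# python3 go.py x y z yaw(deg of tool y): shift needed in tool axes (mm, rad)
import sys,numpy as np
from scipy.spatial.transform import Rotation as R
from bench import ctrl
s=ctrl.get_state();r=R.from_rotvec(s["tool_rot"]).as_matrix();p=np.array(s["position"])
x,y,z,yaw=map(float,sys.argv[1:5])
d=r.T@(np.array([x,y,z])-p)*1000
a=np.degrees(np.arctan2(r[1,1],r[0,1]));w=(yaw-a+90)%180-90
print("t",round(s["time"],2),"pos",p.round(4),"yaw",a.round(2),"tilt mrad",(r[:2,2]*1000).round(1),"F",np.round(s["ft_force"],1),"M",np.round(s["torque"],2),"w",round(s["grip_width"],3),"q7",round(s["joint_positions"][6],2))
print("shift",d.round(1),"twist",round(-np.radians(w),3))
E
python3 go.py .454 -.301 .186 85.6
```

```text
t 1.35 pos [0.6225 0.2511 0.1795] yaw 77.69 tilt mrad [-6.8 -4.2] F [ 0.3 -0.   0.4] M [ 0.06 -0.   -0.02] w 1.0 q7 1.0
shift [  46.9 -575.3   -3. ] twist -0.138
```

```bash
python3 -m inch '[[1,5,-58,0,-0.02],[1,5,-58,0,-0.02],[1,5,-58,0,-0.02],[1,5,-58,0,-0.02],[1,5,-58,0,-0.02]]' && python3 -m inch '[[1,5,-58,0,-0.02],[1,5,-58,0,-0.02],[1,5,-58,0,-0.02],[1,5,-58,0,0],[1,5,-40,0,0]]' >/dev/null;  python3 go.py .454 -.301 .100 85.6
```

```text
time: 1.98
position: [0.5464, -0.0401, 0.1746]
tool_rot: [-0.177, -3.122, 0.019]
ft_force: [0.4, 0.4, 0.4]
grip_width: 1.0
t 2.6 pos [ 0.4958 -0.3186  0.1774] yaw 87.01 tilt mrad [-15.8 -10.3] F [-0.  -0.5 -0.3] M [ 0.07 -0.03  0.01] w 1.008 q7 2.14
shift [41.4 16.3 77.8] twist 0.025
```

```bash
python3 -m inch '[[1,14,5,25,0.01],[1,14,5,25,0.01],[1,14,5,25,0],[1,0,0,0,0],[1,0,0,0,0]]' >/dev/null;  python3 go.py .454 -.301 .019 85.6
```

```text
t 3.23 pos [ 0.4499 -0.3074  0.1008] yaw 85.27 tilt mrad [-17.1 -13.1] F [-0.5 -0.3  0.6] M [-0.02  0.05 -0.01] w 1.002 q7 2.12
shift [-4.9  7.9 81.6] twist -0.006
```

```bash
python3 -m inch '[[1,-2,4,20,0],[1,-2,4,20,0],[1,-1,0,20,0],[1,0,0,15,0],[1,0,0,0,0]]' >/dev/null;  python3 go.py .454 -.301 .019 85.6
python3 - <<'E'
from bench import ctrl
import cv2
d=ctrl.get_image("scene");cv2.imwrite("pics/s1.png",cv2.resize(d["color"][220:380,90:290],None,fx=3,fy=3)[...,::-1])
E
```

```text
t 3.85 pos [ 0.4625 -0.3035  0.0294] yaw 85.43 tilt mrad [ -6.7 -18.5] F [ 0.7  0.1 -0.8] M [ 0.03  0.05 -0.04] w 1.003 q7 2.15
shift [ 8.6  2.  10.4] twist -0.003
```

View pics/s1.png

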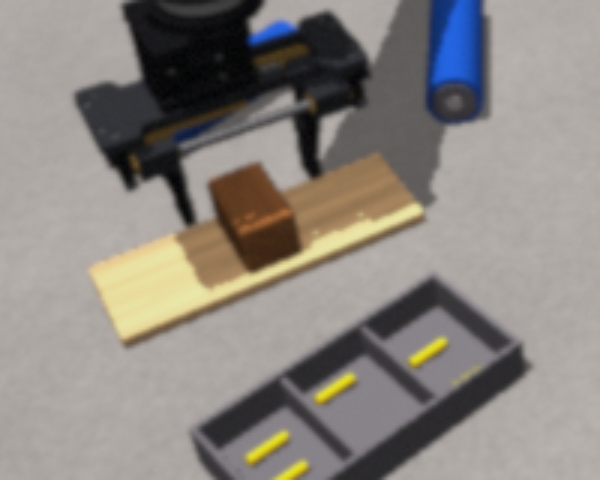

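Fingers straddle the brown handle (crop 252,215), with clear room on both sides. Lowering and closing.

```bash
python3 -m inch '[[1,6,2,8,0],[1,2,0,2,0],[1,0,0,0,0]]' >/dev/null;  python3 go.py .454 -.301 .019 85.6; python3 -m inch '[[-1,0,0,0,0],[-1,0,0,0,0],[-1,0,0,0,0],[-1,0,0,0,0]]' 45;  python3 go.py .454 -.301 .019 85.6
```

```text
t 4.28 pos [ 0.4558 -0.302   0.0213] yaw 85.41 tilt mrad [ -2.6 -20. ] F [-0.4 -0.1 -0.1] M [0.02 0.02 0.04] w 1.001 q7 2.16
shift [1.9 0.9 2.3] twist -0.003
time: 4.78
position: [0.4564, -0.3022, 0.022]
tool_rot: [-0.126, -3.138, 0.032]
ft_force: [-0.3, -0.7, -0.4]
grip_width: 0.626
t 4.78 pos [ 0.4564 -0.3022  0.022 ] yaw 85.41 tilt mrad [ -1.3 -20.3] F [-0.3 -0.7 -0.4] M [0.04 0.03 0.05] w 0.626 q7 2.16
shift [2.5 1.1 2.9] twist -0.003
```

```bash
python3 -m inch '[[-1,0,0,0,0],[-1,0,0,0,0],[-1,0,0,0,0],[-1,0,0,0,0]]' ;  python3 go.py .454 -.301 .019 85.6;python3 -m inch '[[-1,0,0,0,0],[-1,0,0,-10,0],[-1,0,0,-20,0],[-1,0,0,-20,0],[-1,0,0,0,0]]' ;  python3 go.py .454 -.301 .019 85.6
```

```text
time: 5.28
position: [0.4564, -0.3023, 0.0219]
tool_rot: [-0.126, -3.138, 0.032]
ft_force: [-0.6, -0.5, -0.0]
grip_width: 0.173
t 5.28 pos [ 0.4564 -0.3023  0.0219] yaw 85.41 tilt mrad [ -1.3 -20.3] F [-0.6 -0.5 -0. ] M [ 0.08 -0.02 -0.02] w 0.173 q7 2.16
shift [2.5 1.1 2.9] twist -0.003
time: 5.9
position: [0.4567, -0.3016, 0.0749]
tool_rot: [0.126, 3.139, -0.033]
ft_force: [-0.8, 0.9, -0.3]
grip_width: 0.003
t 5.9 pos [ 0.4567 -0.3016  0.0749] yaw 85.39 tilt mrad [ -0.6 -20.9] F [-0.8  0.9 -0.3] M [ 0.11 -0.02  0.01] w 0.003 q7 2.12
shift [ 2.8  1.6 55.9] twist -0.004
```

The fingers shut on nothing, so I'm looking again.

```bash
python3 - <<'E'
from bench import ctrl
from h import *
d=ctrl.get_image("scene");t=ctrl.get_image("top");np.savez("top1.npz",**t);np.savez("scene1.npz",**d)
a=cv2.resize(d["color"][220:380,90:290],(400,320));b=cv2.resize(t["color"][200:330,400:562],(400,320))
cv2.imwrite("pics/s2.png",np.hstack([a,b])[...,::-1])
h=cv2.cvtColor(t["color"],cv2.COLOR_RGB2HSV);P=cloud(t);w=np.zeros((480,640),bool);w[230:310,420:560]=1
m=big(w&(P[...,2]<.02)&(P[...,2]>.006));print(rect(P[m])[0])
# scene: board corners on z=.012, tips
P=cloud(d);w=np.zeros((480,640),bool);w[240:340,100:250]=1
m=big(w&(P[...,2]<.02)&(P[...,2]>.006));print("scene board",rect(P[m])[0])
m=big(w&(P[...,2]>.045)&(P[...,2]<.062));print("scene handle",rect(P[m])[0],m.sum())
E
python3 go.py .454 -.301 .019 85.6
```

```text
((453.9132385253906, -301.385986328125), (240.7331085205078, 91.0829849243164), 85.54209899902344)
scene board ((455.1106262207031, -300.5563049316406), (239.76211547851562, 96.7323226928711), 85.37980651855469)
scene handle ((457.2008361816406, -301.3072204589844), (44.18606185913086, 77.1279296875), 85.38594055175781) 484
t 6.0 pos [ 0.4554 -0.3008  0.0731] yaw 85.39 tilt mrad [ -3.7 -19.5] F [-0.5  1.3 -0.6] M [ 0.03  0.04 -0.06] w 0.007 q7 2.12
shift [ 1.3  0.7 54.1] twist -0.004
```

View pics/s2.png

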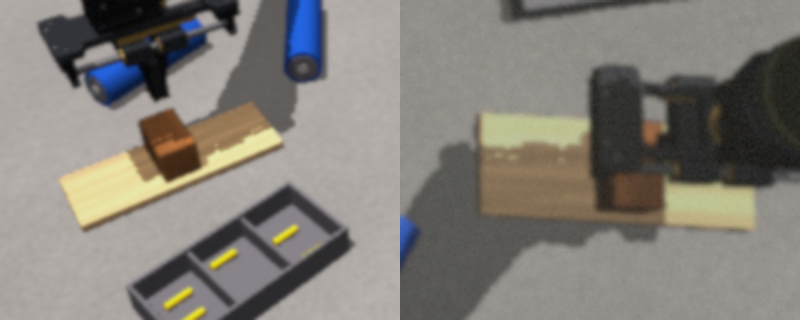

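```bash
python3 - <<'E'
from h import *
d=load("scene1.npz");P=cloud(d);c=d["color"]
dark=(c.max(2)<70);w=np.zeros((480,640),bool);w[225:285,100:220]=1
m=big(w&dark&(P[...,2]>.065));ys,xs=np.nonzero(m)
for v in range(ys.max()-12,ys.max()+1,2):
    k=xs[ys==v];print(v,k.min(),k.max(),np.nanmean(P[v,k],0).round(4))
q=P[m];q=q[~np.isnan(q[:,0])]
from bench import ctrl
print(ctrl.get_state()["position"],ctrl.get_state()["tool_rot"],ctrl.get_state()["joint_positions"])
C=-d["R"].T@d["t"];print("cam",C)
p=np.r_[.4554,-.3008,.0731];x=d["K"]@(d["R"]@p+d["t"]);print("TCP projects",x[:2]/x[2])
t=load("top1.npz");x=t["K"]@(t["R"]@p+t["t"]);print("top TCP",x[:2]/x[2])
E
```

```text
257 124 172 [ 0.4729 -0.3267  0.1596]
259 125 172 [ 0.4721 -0.3244  0.1525]
261 126 172 [ 0.472  -0.3217  0.1457]
263 163 172 [ 0.4662 -0.3033  0.1272]
265 164 173 [ 0.4658 -0.3022  0.1207]
267 166 173 [ 0.4685 -0.3019  0.1166]
269 167 169 [ 0.4681 -0.306   0.1128]
[ 0.45539011 -0.30076171  0.07306563] [-0.12615377 -3.13599275  0.03085363] [-0.03711016  0.201356    0.62229388  1.87759102 -0.11081833  1.09458974
  2.11608579]
cam [ 1.29011331 -0.53810207  0.76481951]
TCP projects [171.2528019  278.79523988]
top TCP [499.82665788 263.5956575 ]
```

```bash
python3 - <<'E'
from h import *
d=load("scene0.npz");P=cloud(d);c=d["color"]
w=np.zeros((480,640),bool);w[40:105,340:415]=1
m=big(w&(c.max(2)<75)&(P[...,0]>-.1)&(P[...,0]<.5)&(P[...,1]<.85));ys,xs=np.nonzero(m)
for v in range(ys.max()-14,ys.max()+1,2):
    k=xs[ys==v];print(v,k.min(),k.max(),np.nanmin(P[v,k],0).round(3),np.nanmax(P[v,k],0).round(3))
x=d["K"]@(d["R"]@np.r_[.148,.632,.185]+d["t"]);print(x[:2]/x[2])
d=load("scene1.npz");P=cloud(d)
for v in range(262,284,2): print(v,P[v,164:176:2].round(3)[:,2],d["color"][v,168])
E
```

```text
80 361 392 [0.124 0.574 0.256] [0.173 0.692 0.273]
82 362 391 [0.132 0.573 0.247] [0.171 0.687 0.267]
84 362 391 [0.135 0.575 0.242] [0.171 0.684 0.261]
86 362 390 [0.128 0.578 0.236] [0.177 0.68  0.254]
88 362 390 [0.128 0.581 0.228] [0.173 0.683 0.246]
90 362 389 [0.129 0.578 0.221] [0.169 0.679 0.239]
92 363 366 [0.138 0.58  0.23 ] [0.154 0.581 0.234]
94 364 366 [0.143 0.581 0.224] [0.151 0.584 0.226]
[374.60745242 102.12070498]
262 [ 0.129  0.132  0.129  0.127  0.128 -0.002] [15 14 16]
264 [0.121 0.128 0.122 0.123 0.121 0.121] [13 16 17]
266 [0.111 0.125 0.12  0.115 0.115 0.115] [14 16 17]
268 [-0.002  0.116  0.116  0.112  0.111  0.11 ] [15 15 15]
270 [-0.    -0.     0.111  0.001 -0.004 -0.001] [92 89 88]
272 [-0.001 -0.    -0.003 -0.001  0.001 -0.002] [169 165 161]
274 [ 0.001 -0.002 -0.002 -0.004 -0.003  0.058] [175 168 165]
276 [-0.    -0.002 -0.004  0.056  0.056  0.055] [134 121 114]
278 [0.055 0.055 0.053 0.054 0.055 0.056] [92 59 36]
280 [0.055 0.056 0.054 0.053 0.058 0.056] [90 57 31]
282 [0.053 0.055 0.056 0.056 0.056 0.054] [93 57 31]
```

The fingertips sit about 37 mm higher than the reported TCP z, both at the start (0.222 against 0.185) and now (0.110 against 0.073). xy agrees. So true tip z = reported + 0.037, and the fingers closed just above the handle. I'll reopen and go to reported z of about -0.016.

```bash
python3 -m inch '[[1,0,0,0,0],[1,0,0,0,0],[1,0,0,0,0],[1,0,0,0,0],[1,0,0,0,0]]' >/dev/null; python3 -m inch '[[1,1,0,0,0],[1,0,0,0,0],[1,0,0,0,0],[1,0,0,0,0]]';  python3 go.py .455 -.301 -.016 85.5
```

```text
time: 7.12
position: [0.4527, -0.2999, 0.0707]
tool_rot: [-0.126, -3.132, 0.029]
ft_force: [-0.2, -0.7, 0.6]
grip_width: 0.941
t 7.12 pos [ 0.4527 -0.2999  0.0707] yaw 85.39 tilt mrad [ -7.7 -18.3] F [-0.2 -0.7  0.6] M [-0.   -0.04 -0.01] w 0.941 q7 2.12
shift [-2.9  0.8 86.7] twist -0.002
```

```bash
python3 -m inch '[[1,-2,0,25,0],[1,-1,0,25,0],[1,0,0,20,0],[1,0,0,8,0]]';  python3 go.py .455 -.301 -.016 85.5
```

```text
time: 7.62
position: [0.457, -0.3022, -0.008]
tool_rot: [-0.125, -3.136, 0.031]
ft_force: [-0.0, -0.1, 0.3]
grip_width: 0.998
t 7.62 pos [ 0.457  -0.3022 -0.008 ] yaw 85.42 tilt mrad [ -4.2 -19.3] F [-0.  -0.1  0.3] M [-0.   -0.04  0.01] w 0.998 q7 2.18
shift [2.1 1.2 8. ] twist -0.001
```

```bash
python3 -m inch '[[1,2,1,4,0],[1,0,0,3,0]]' ; python3 - <<'E'
from bench import ctrl
from h import *
d=ctrl.get_image("scene");np.savez("scene2.npz",**d);P=cloud(d);c=d["color"]
w=np.zeros((480,640),bool);w[240:310,120:220]=1
m=w&(c.max(2)<60)&(P[...,2]>.015)&(P[...,2]<.05);ys,xs=np.nonzero(m)
for side in (xs<172,xs>=172):
    k=np.argsort(ys[side])[-8:];print(np.c_[xs[side][k],ys[side][k],P[ys[side][k],xs[side][k]].round(3)])
E
python3 go.py .455 -.301 -.016 85.5
```

```text
time: 7.88
position: [0.4552, -0.3013, -0.0148]
tool_rot: [-0.126, -3.136, 0.031]
ft_force: [-0.2, 0.3, 0.3]
grip_width: 1.0
[[ 1.57e+02  3.03e+02  4.64e-01 -3.47e-01  3.20e-02]
 [ 1.55e+02  3.04e+02  4.64e-01 -3.52e-01  3.20e-02]
 [ 1.56e+02  3.04e+02  4.62e-01 -3.49e-01  2.90e-02]
 [ 1.57e+02  3.04e+02  4.62e-01 -3.47e-01  2.80e-02]
 [ 1.56e+02  3.05e+02  4.67e-01 -3.51e-01  3.10e-02]
 [ 1.57e+02  3.05e+02  4.64e-01 -3.48e-01  2.70e-02]
 [ 1.56e+02  3.06e+02  4.62e-01 -3.51e-01  2.40e-02]
 [ 1.57e+02  3.06e+02  4.63e-01 -3.49e-01  2.30e-02]]
[[ 1.98e+02  2.90e+02  4.72e-01 -2.52e-01  2.20e-02]
 [ 1.81e+02  3.03e+02  4.92e-01 -3.03e-01  2.60e-02]
 [ 1.82e+02  3.03e+02  4.91e-01 -3.01e-01  2.50e-02]
 [ 1.84e+02  3.03e+02  4.94e-01 -2.97e-01  2.50e-02]
 [ 1.87e+02  3.03e+02  4.92e-01 -2.90e-01  1.90e-02]
 [ 1.80e+02  3.04e+02  4.91e-01 -3.06e-01  2.40e-02]
 [ 1.83e+02  3.04e+02  4.92e-01 -2.99e-01  2.10e-02]
 [ 1.84e+02  3.04e+02  4.90e-01 -2.97e-01  1.80e-02]]
t 7.92 pos [ 0.4552 -0.3013 -0.0151] yaw 85.42 tilt mrad [ -3.9 -19.6] F [ 0.4 -0.5 -0.1] M [ 0.05  0.02 -0.01] w 0.998 q7 2.19
shift [0.3 0.3 0.9] twist -0.001
```

Fingertips are at z≈0.022, straddling the handle symmetrically (y −0.349 and −0.252, mid −0.301). Grip.

```bash
python3 -m inch '[[-1,0,0,0,0],[-1,0,0,0,0],[-1,0,0,0,0],[-1,0,0,0,0],[-1,0,0,0,0]]' 45;  python3 go.py .455 -.301 -.016 85.5; python3 -m inch '[[-1,0,0,0,0],[-1,0,0,0,0]]';  python3 go.py .455 -.301 -.016 85.5;
```

```text
time: 8.55
position: [0.4565, -0.302, -0.0135]
tool_rot: [-0.125, -3.139, 0.033]
ft_force: [-0.6, -1.6, -1.5]
grip_width: 0.521
t 8.55 pos [ 0.4565 -0.302  -0.0135] yaw 85.43 tilt mrad [ -1.1 -20.8] F [-0.6 -1.6 -1.5] M [-0.32  0.01  0.01] w 0.521 q7 2.19
shift [1.6 0.9 2.4] twist -0.001
time: 8.8
position: [0.4565, -0.302, -0.0134]
tool_rot: [-0.126, -3.139, 0.032]
ft_force: [0.1, -0.1, -0.1]
grip_width: 0.501
t 8.8 pos [ 0.4565 -0.302  -0.0134] yaw 85.4 tilt mrad [ -0.9 -20.4] F [ 0.1 -0.1 -0.1] M [ 0.25 -0.12  0.05] w 0.501 q7 2.19
shift [1.6 0.9 2.6] twist -0.002
```

Gripped (0.501 × 87 = 43.6 mm, matches the handle). Lifting.

```bash
python3 -m inch '[[-1,0,0,-12,0],[-1,0,0,-24,0],[-1,0,0,-30,0],[-1,0,0,-30,0]]';  python3 go.py .5886 .0127 .090 104
```

```text
time: 9.3
position: [0.4525, -0.2978, 0.0823]
tool_rot: [-0.126, -3.129, 0.028]
ft_force: [1.1, 0.8, -2.6]
grip_width: 0.502
t 9.3 pos [ 0.4525 -0.2978  0.0823] yaw 85.4 tilt mrad [-10.6 -17.3] F [ 1.1  0.8 -2.6] M [ 0.02 -0.04 -0.01] w 0.502 q7 2.11
shift [-110.6  320.2  -14.6] twist -0.325
```

```bash
python3 -m inch '[[-1,-12,30,-2,-0.03],[-1,-12,36,-2,-0.03],[-1,-12,36,-2,-0.03],[-1,-10,36,-1,-0.03],[-1,-8,36,-1,-0.03]]' >/dev/null; python3 go.py .5886 .0127 .090 104;
```

```text
t 9.93 pos [ 0.5107 -0.1259  0.0913] yaw 93.74 tilt mrad [ -5.7 -21.3] F [ 0.5  0.  -3.4] M [ 0.02 -0.06  0.03] w 0.503 q7 1.86
shift [-86.7 133.2  -2.1] twist -0.179
```

```bash
python3 -m inch '[[-1,-20,30,0,-0.04],[-1,-20,30,0,-0.04],[-1,-18,30,0,-0.04],[-1,-12,25,0,-0.04],[-1,-6,10,0,-0.02]]' >/dev/null; python3 go.py .5886 .0127 .090 104;  python3 - <<'E'
from bench import ctrl
from h import *
for n in("top","scene"):
    d=ctrl.get_image(n);np.savez(n+"3.npz",**d);P=cloud(d);h=cv2.cvtColor(d["color"],cv2.COLOR_RGB2HSV)
    m=big((P[...,2]>.08)&(P[...,2]<.15)&(h[...,0]>12)&(h[...,0]<32)&(h[...,1]>70)&(P[...,0]>.4)&(P[...,0]<.8)&(abs(P[...,1])<.2))
    m=cv2.erode(m.astype(np.uint8),np.ones((3,3)))>0
    q=P[m];A=np.c_[q[:,:2]-q[:,:2].mean(0),np.ones(len(q))];s=np.linalg.lstsq(A,q[:,2],rcond=None)[0];print(n,rect(q),m.sum(),"slopes",s.round(4),q.mean(0).round(4), "z std",np.std(q[:,2]-A@s).round(4))
cv2.imwrite("pics/s3.png",np.hstack([cv2.resize(load(n+"3.npz")["color"],(400,300)) for n in("scene","top")])[...,::-1])
E
```

```text
t 10.55 pos [0.5732 0.0175 0.0877] yaw 104.89 tilt mrad [ -5.9 -21.6] F [-1.1 -0.9 -3.4] M [ 0.04 -0.08 -0.06] w 0.504 q7 1.81
shift [-13.7  -8.7  -2.3] twist 0.016
top (((546.9479370117188, 84.40544891357422), (78.25364685058594, 92.11194610595703), 13.033048629760742), array([[498.44278 , 120.451416],
       [519.2153  ,  30.712265],
       [595.4531  ,  48.35948 ],
       [574.6806  , 138.09863 ]], dtype=float32)) 938 slopes [-0.0113 -0.0058  0.1142] [0.5337 0.0923 0.1142] z std 0.0014
scene (((576.02978515625, 16.448577880859375), (87.01805114746094, 237.43614196777344), 14.61463737487793), array([[ 503.97397 ,  120.34745 ],
       [ 563.88306 , -109.40639 ],
       [ 648.0856  ,  -87.450294],
       [ 588.1765  ,  142.30354 ]], dtype=float32)) 1428 slopes [-0.0027  0.002   0.1118] [ 0.5906 -0.0094  0.1118] z std 0.0026
```

View pics/s3.png

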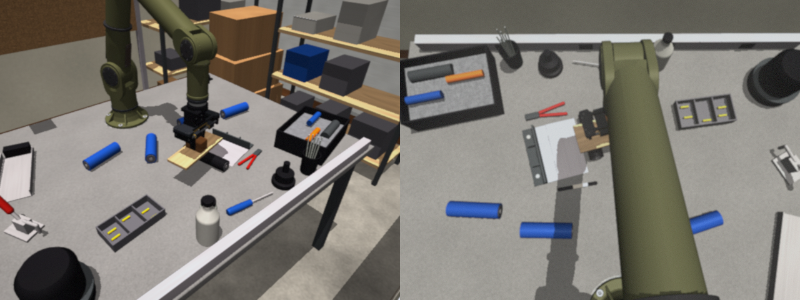

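Board held flat: scene slopes are within 3 mrad and the underside is at about 0.100, as predicted. Now moving into place over the sleeve and down.

```bash
python3 -m inch '[[-1,-8,-5,10,0.01],[-1,-5,-3,14,0.006],[-1,0,0,10,0],[-1,0,0,6,0]]' >/dev/null; python3 go.py .5886 .0127 .0400 104
```

```text
t 11.15 pos [0.5874 0.005  0.0448] yaw 103.4 tilt mrad [ -6.8 -24.5] F [-0.4 -0.1 -3. ] M [ 0.1   0.03 -0.01] w 0.501 q7 1.82
shift [-3.   7.3  4.6] twist -0.01
```

```bash
python3 -m inch '[[-1,-1,0,3,-0.005],[-1,0,0,2,0]]' ; python3 -m inch '[[-1,0,0,1.5,0]]'; python3 go.py .5886 .0127 .0366 104
```

```text
time: 11.4
position: [0.5878, 0.0047, 0.0389]
tool_rot: [0.372, -3.108, 0.037]
ft_force: [-0.2, 0.2, -3.3]
grip_width: 0.5
time: 11.52
position: [0.5879, 0.0048, 0.0376]
tool_rot: [0.373, -3.109, 0.037]
ft_force: [-0.9, 0.3, -3.6]
grip_width: 0.5
t 11.53 pos [0.5879 0.0048 0.0376] yaw 103.68 tilt mrad [ -7.6 -24.4] F [-0.9  0.3 -3.6] M [ 0.11 -0.02 -0.05] w 0.5 q7 1.83
shift [-2.5  7.6  0.8] twist -0.006
```

```bash
for i in 1 2; do python3 -m inch '[[-1,0,0,0.6,0]]'|grep -E 'pos|force'; done; python3 go.py .5886 .0127 .0366 104
```

```text
position: [0.588, 0.0049, 0.0372]
ft_force: [0.1, -0.1, -2.5]
position: [0.5881, 0.005, 0.037]
ft_force: [-1.4, -1.2, -0.3]
t 11.78 pos [0.5881 0.005  0.037 ] yaw 103.71 tilt mrad [ -7.1 -24. ] F [-1.4 -1.2 -0.3] M [0.18 0.32 0.15] w 0.502 q7 1.83
shift [-2.3  7.4  0.2] twist -0.005
```

Contact, about 3 N of press. Starting to roll gently.

```bash
python3 -m inch '[[-1,0,5,0.6,0],[-1,0,6,0.6,0]]'|grep -E 'pos|force';python3 -m inch '[[-1,0,8,0.6,0],[-1,0,8,0.6,0]]'|grep -E 'pos|force'; python3 go.py .5886 .0127 .0366 104
```

```text
position: [0.5854, 0.0158, 0.0367]
ft_force: [-2.5, -2.0, 2.7]
position: [0.5814, 0.0328, 0.0365]
ft_force: [-4.5, -2.3, 5.8]
t 12.28 pos [0.5814 0.0328 0.0365] yaw 103.69 tilt mrad [ -6.8 -22.7] F [-4.5 -2.3  5.8] M [0.44 0.9  0.27] w 0.505 q7 1.78
shift [ -2.3 -21.2   0.3] twist -0.005
```

```bash
cat > look.py <<'E'
import sys
from bench import ctrl
from h import *
n=sys.argv[1]
d=ctrl.get_image("scene");np.savez(f"scene{n}.npz",**d);P=cloud(d);c=d["color"].astype(int)
w=np.zeros((480,640),bool);w[190:300,280:420]=1
a=np.radians(104);ex=np.array([np.cos(a),np.sin(a)]);ey=np.array([-np.sin(a),np.cos(a)])
D=(P[...,:2]-[.519,.2355])@np.c_[ex,ey]
m=big(w&(c.max(2)<75)&(P[...,2]>.004)&(P[...,2]<.052)&(D[...,0]<.022)&(D[...,0]>-.22)&(abs(D[...,1])<.115))
q=D[m]*1000;z=P[...,2][m]*1000
print("dark pts",m.sum(),"y range",np.percentile(q[:,1],[1,99]).round(1),"x range",np.percentile(q[:,0],[1,99]).round(1))
for s in (q[:,1]<-50),(q[:,1]>40):
    if s.sum()>20:
        # circle fit radius 25 to cross-section points
        from scipy.optimize import least_squares
        f=least_squares(lambda p:np.hypot(q[s,0]-p[0],z[s]-p[1])-25,[q[s,0].mean()-10,25],loss="soft_l1");print(" y",q[s,1].mean().round(),"n",s.sum(),"axis x,z",f.x.round(1))
cv2.imwrite(f"pics/l{n}.png",cv2.resize(d["color"][180:300,270:430],None,fx=4,fy=4)[...,::-1])
E
python3 look.py 4
```

```text
dark pts 439 y range [-100.3  -36.9] x range [-167.8 -128.8]
 y -80.0 n 402 axis x,z [-140.2   23.6]
```

View pics/l4.png

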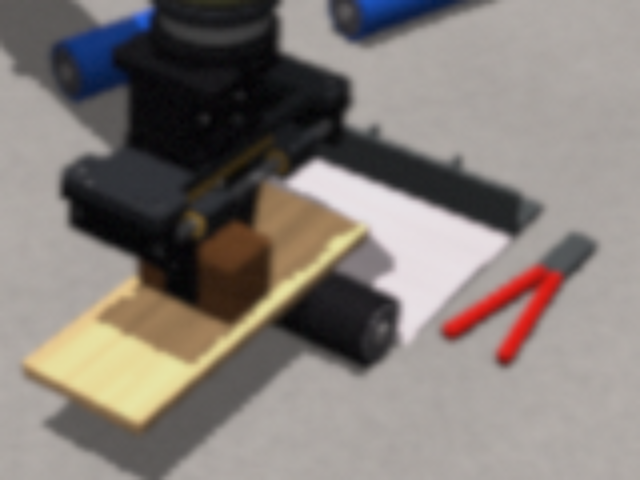

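The board lies on the sleeve, whose near end shows at crop (380,330), and the axis has advanced to about -140 mm as expected. I'll check for sideways slip against the first picture.

```bash
sed -e 's/d=ctrl.get_image("scene");np.savez(f"scene{n}.npz",\*\*d)/d=load("scene0.npz")/' -e '/imwrite/d' look.py > lk0.py; python3 lk0.py x; python3 - <<'E'
from h import *
# near end face grey: centroid on ray at height .025
for n in ("0","4"):
    d=load(f"scene{n}.npz");P=cloud(d);a=np.radians(104);ex=np.array([np.cos(a),np.sin(a)]);ey=np.array([-np.sin(a),np.cos(a)])
    D=(P[...,:2]-[.519,.2355])@np.c_[ex,ey]*1000
    w=np.zeros((480,640),bool);w[230:290,330:380]=1
    m=w&(P[...,2]>.008)&(P[...,2]<.045)&(D[...,0]>-190)&(D[...,0]<-110)&(D[...,1]<-70)
    print(n,m.sum(),np.percentile(D[m][:,1],[0.5,2,5,10,20]).round(1))
E
```

```text
dark pts 1085 y range [-99.8  58.8] x range [-181.7 -145.8]
 y -80.0 n 417 axis x,z [-154.6   23.5]
 y 51.0 n 118 axis x,z [-188.3   51.9]
0 237 [-101.7 -100.5  -99.8  -99.5  -98.7]
4 226 [-101.4 -101.  -100.1  -99.3  -98.8]
```

No slip: the near end reads -100 in both. Rolling on.

```bash
python3 -m inch '[[-1,0.4,9,0.2,0],[-1,0.4,10,0.2,0]]'|grep -E 'pos|force';python3 -m inch '[[-1,0.4,10,0.2,0],[-1,0.4,10,0.2,0]]'|grep -E 'pos|force'; python3 go.py .5886 .0127 .0366 104
```

```text
position: [0.5762, 0.0545, 0.0365]
ft_force: [-1.5, -0.6, 3.0]
position: [0.571, 0.076, 0.0364]
ft_force: [-1.6, -0.6, 5.8]
t 12.82 pos [0.571  0.076  0.0364] yaw 103.81 tilt mrad [ -3.5 -19.8] F [-1.6 -0.6  5.8] M [0.34 0.48 0.11] w 0.503 q7 1.7
shift [ -1.9 -65.7   1. ] twist -0.003
```

```bash
python3 -m inch '[[-1,0.4,10,0.0,0],[-1,0.4,10,-0.2,0]]'|grep -E 'pos|force';python3 -m inch '[[-1,0.4,10,-0.2,0],[-1,0.4,10,-0.2,0]]'|grep -E 'pos|force'; python3 go.py .5886 .0127 .0366 104
```

```text
position: [0.5661, 0.0969, 0.037]
ft_force: [-1.7, -0.4, 4.8]
position: [0.5611, 0.1176, 0.0377]
ft_force: [-1.8, -1.0, 5.6]
t 13.32 pos [0.5611 0.1176 0.0377] yaw 103.8 tilt mrad [  0.8 -19.4] F [-1.8 -1.   5.6] M [0.02 0.34 0.01] w 0.501 q7 1.61
shift [  -1.6 -108.4    3.2] twist -0.003
```

```bash
for i in 1 2; do python3 -m inch '[[-1,0.4,10,-0.2,0],[-1,0.4,10,-0.25,0]]'|grep -E 'pos|force'; done; python3 go.py .5886 .0127 .0366 104; python3 look.py 5
```

```text
position: [0.5562, 0.1384, 0.0384]
ft_force: [-1.5, -0.8, 4.6]
position: [0.5513, 0.1591, 0.0391]
ft_force: [-0.5, -0.5, 5.3]
t 13.82 pos [0.5513 0.1591 0.0391] yaw 103.82 tilt mrad [  5.2 -19.3] F [-0.5 -0.5  5.3] M [-0.13  0.25  0.02] w 0.501 q7 1.53
shift [  -1.2 -151.     5.5] twist -0.003
dark pts 391 y range [-100.9  -37.9] x range [-103.1  -65.1]
 y -80.0 n 360 axis x,z [-75.4  26. ]
```

```bash
for i in 1 2 3; do python3 -m inch '[[-1,0.4,12,-0.25,0],[-1,0.4,12,-0.3,0]]'|grep -E 'pos|force'; done; python3 go.py .5886 .0127 .0366 104
```

```text
position: [0.5451, 0.1852, 0.04]
ft_force: [-0.7, -0.7, 4.9]
position: [0.5392, 0.2101, 0.0408]
ft_force: [0.2, -0.5, 5.9]
position: [0.5333, 0.2349, 0.0416]
ft_force: [-0.1, -0.6, 4.7]
t 14.62 pos [0.5333 0.2349 0.0416] yaw 103.89 tilt mrad [ 12.2 -18.2] F [-0.1 -0.6  4.7] M [-0.45  0.2  -0.04] w 0.506 q7 1.39
shift [  -0.3 -228.9    9.7] twist -0.002
```

```bash
python3 -m inch '[[-1,0.3,10,-0.25,0],[-1,0.3,10,-0.2,0]]'|grep -E 'pos|force'; python3 -m inch '[[-1,0.3,10,0.1,0]]'|grep -E 'pos|force'; python3 go.py .5886 .0127 .0366 104; python3 look.py 6
```

```text
position: [0.5282, 0.256, 0.0422]
ft_force: [-0.4, -0.6, 4.2]
position: [0.5257, 0.2666, 0.0421]
ft_force: [0.1, -0.4, 4.6]
t 15.0 pos [0.5257 0.2666 0.0421] yaw 103.94 tilt mrad [ 15.2 -18.4] F [ 0.1 -0.4  4.6] M [-0.48  0.23 -0.05] w 0.503 q7 1.33
shift [ 2.000e-01 -2.614e+02  1.120e+01] twist -0.001
dark pts 320 y range [-100.9  -33. ] x range [-48.4  -4.2]
 y -81.0 n 289 axis x,z [-62.4  41.9]
```

```bash
python3 -m inch '[[-1,0.2,8,0.1,0],[-1,0.2,8,0.1,0]]'|grep -E 'pos|force'; python3 -m inch '[[-1,0.2,6,0.3,0]]'|grep -E 'pos|force'; python3 -m inch '[[-1,0.2,6,0.6,0]]'|grep -E 'pos|force';python3 go.py .5886 .0127 .0366 104
```

```text
position: [0.521, 0.2856, 0.042]
ft_force: [-0.6, 0.2, 4.1]
position: [0.5191, 0.2926, 0.0415]
ft_force: [-0.9, 1.5, 3.0]
position: [0.5173, 0.2994, 0.0406]
ft_force: [0.2, 2.4, 1.7]
t 15.55 pos [0.5173 0.2994 0.0406] yaw 104.11 tilt mrad [ 17.3 -15.8] F [0.2 2.4 1.7] M [0.04 0.11 0.01] w 0.504 q7 1.28
shift [   0.9 -295.3    9.8] twist 0.002
```

```bash
python3 -m inch '[[-1,0.2,4,0.9,0]]'|grep -E 'pos|force'; python3 -m inch '[[-1,0.2,3,0.9,0]]'|grep -E 'pos|force';python3 -m inch '[[-1,0.2,3,0.5,0]]'|grep -E 'pos|force';python3 look.py 7
```

```text
position: [0.5161, 0.3045, 0.0395]
ft_force: [0.2, 2.2, 2.9]
position: [0.5157, 0.3073, 0.0389]
ft_force: [1.1, 1.0, 6.2]
position: [0.5156, 0.3081, 0.0386]
ft_force: [1.6, -3.8, 6.2]
dark pts 577 y range [-101.5   58.9] x range [-27.6  17.7]
 y -81.0 n 347 axis x,z [ 0.6 26.3]
 y 53.0 n 67 axis x,z [-34.1  50.3]
```

The z drop of 3.4 mm, the reversed y force (stop reached) and the axis at x≈0.6 all say it is seated. Lifting off.

```bash
python3 -m inch '[[-1,0,-0.3,-0.8,0],[-1,0,0,-1.5,0],[-1,0,0,-6,0],[-1,0,0,-18,0],[-1,0,0,-20,0]]'; python3 look.py 8; python3 go.py .455 -.301 .09 85.5
```

```text
time: 16.6
position: [0.5111, 0.3051, 0.0817]
tool_rot: [-0.383, 3.11, -0.042]
ft_force: [-0.3, -0.1, -3.3]
grip_width: 0.501
dark pts 960 y range [-101.    57.9] x range [-27.8  15.8]
 y -80.0 n 369 axis x,z [-0.3 26.4]
 y 51.0 n 102 axis x,z [ 0.1 26.1]
t 16.65 pos [0.5128 0.3064 0.085 ] yaw 104.03 tilt mrad [ 14.4 -22.6] F [ 0.8  0.  -0.8] M [ 0.11 -0.02 -0.08] w 0.501 q7 1.25
shift [ 203.4 -575.2    7.9] twist 0.323
```

View pics/l8.png

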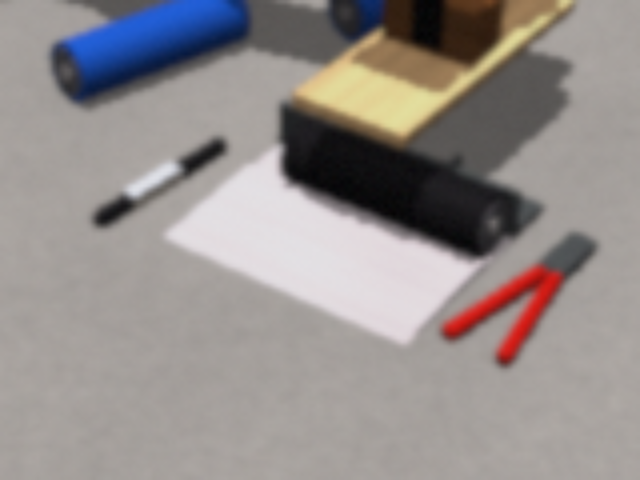

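The sleeve lies in the trough, parallel and against the stop (axis x -0.3 and 0.1 at its two ends). Pen and pliers look unmoved. Carrying the board back.

```bash
python3 -m inch '[[-1,8,-25,-3,0.02],[-1,12,-42,-2,0.03],[-1,12,-42,0,0.03],[-1,12,-42,0,0.03],[-1,12,-42,0,0.03]]' >/dev/null; python3 -m inch '[[-1,10,-42,0,0.03],[-1,10,-42,0,0.03],[-1,10,-42,0,0.03],[-1,10,-42,0,0.03],[-1,10,-40,0,0.03]]'>/dev/null; python3 go.py .455 -.301 .09 85.5
```

```text
t 17.9 pos [ 0.4462 -0.1203  0.1006] yaw 86.53 tilt mrad [ 19.6 -17.7] F [ 0.  -0.1 -3.3] M [ 0.03  0.01 -0.02] w 0.5 q7 1.67
shift [ -19.4 -179.6   13.9] twist 0.018
```

```bash
python3 -m inch '[[-1,-4,-42,0,0.01],[-1,-4,-42,0,0],[-1,-4,-42,0,0],[-1,-4,-32,4,0],[-1,-2,-12,8,0]]' >/dev/null; python3 go.py .455 -.301 .0 85.5
```

```text
t 18.52 pos [ 0.4455 -0.3028  0.0932] yaw 85.24 tilt mrad [ 23.7 -15.2] F [-0.5 -0.4 -3.3] M [ 0.06  0.02 -0.  ] w 0.501 q7 2.14
shift [-7.   3.8 93.3] twist -0.005
```

```bash
python3 -m inch '[[-1,-3,2,20,0],[-1,-2,2,25,0],[-1,-2,0,25,0],[-1,0,0,12,0],[-1,0,0,5,0]]'; python3 go.py .455 -.301 -.0134 85.5
```

```text
time: 19.15
position: [0.4505, -0.3053, 0.0054]
tool_rot: [0.145, 3.112, -0.021]
ft_force: [0.0, 0.8, -3.0]
grip_width: 0.506
t 19.15 pos [ 0.4505 -0.3053  0.0054] yaw 84.67 tilt mrad [ 25.1 -14.7] F [ 0.   0.8 -3. ] M [0.02 0.05 0.03] w 0.506 q7 2.23
shift [-3.6  5.  18.8] twist -0.015
```

```bash
python3 -m inch '[[-1,0,0,8,0],[-1,0,0,5,0]]'|grep -E 'pos|force'; python3 -m inch '[[-1,0,0,3,0]]'|grep -E 'pos|force'; python3 -m inch '[[-1,0,0,1.5,0]]'|grep -E 'pos|force'; python3 -m inch '[[-1,0,0,1,0]]'|grep -E 'pos|force'
```

```text
position: [0.4515, -0.306, -0.0071]
ft_force: [-0.2, -0.1, -2.5]
position: [0.4518, -0.3062, -0.01]
ft_force: [-0.8, 0.2, -4.0]
position: [0.4521, -0.3062, -0.0115]
ft_force: [-1.0, 0.1, -2.6]
position: [0.4523, -0.3063, -0.0123]
ft_force: [1.3, 1.7, -1.8]
```

```bash
python3 -m inch '[[-1,0,0,1,0]]'|grep -E 'pos|force';  python3 -m inch '[[-1,0,0,0.8,0]]'|grep -E 'pos|force'; python3 -m inch '[[0.2,0,0,0,0],[0.3,0,0,0,0],[0.5,0,0,0,0],[1,0,0,0,0],[1,0,0,0,0]]'; python3 -m inch '[[1,0,0,0,0],[1,0,0,0,0],[1,0,0,0,0],[1,0,0,0,0]]'; python3 go.py .455 -.301 .1 85.5
```

```text
position: [0.4527, -0.3063, -0.0128]
ft_force: [-1.4, 1.8, 3.4]
position: [0.4529, -0.3063, -0.013]
ft_force: [-0.2, 2.6, 4.1]
time: 20.65
position: [0.4544, -0.3075, -0.0122]
tool_rot: [0.144, 3.105, -0.024]
ft_force: [0.3, 0.2, -0.6]
grip_width: 0.891
time: 21.15
position: [0.4543, -0.3075, -0.0123]
tool_rot: [0.144, 3.105, -0.024]
ft_force: [0.2, 0.1, 0.5]
grip_width: 0.998
t 21.15 pos [ 0.4543 -0.3075 -0.0123] yaw 84.67 tilt mrad [ 32.2 -17. ] F [0.2 0.1 0.5] M [ 0.03  0.03 -0.02] w 0.998 q7 2.26
shift [  -3.8    5.  -112.3] twist -0.015
```

```bash
python3 -m inch '[[1,0,0,-15,0],[1,0,0,-30,0],[1,0,0,-50,0],[1,0,0,-50,0],[1,0,0,-30,0]]'|grep -E 'pos|force'; python3 -m inch '[[1,0,0,0,0],[1,0,0,0,0]]' >/dev/null; python3 - <<'E'
from bench import ctrl
from h import *
d=ctrl.get_image("top");np.savez("top9.npz",**d);s=ctrl.get_image("scene");np.savez("scene9.npz",**s)
a=np.radians(104);ex=np.array([np.cos(a),np.sin(a)]);ey=np.array([-np.sin(a),np.cos(a)]);E=np.c_[ex,ey]
P=cloud(d);D=(P[...,:2]-[.519,.2355])@E*1000;c=d["color"].astype(int)
m=big((P[...,2]>.044)&(P[...,2]<.056)&(abs(D[...,0])<25)&(abs(D[...,1])<110));q=D[m];print("top sleeve",m.sum(),cv2.minAreaRect(q.astype(np.float32)),np.percentile(P[...,2][m],[50,99]))
P0=cloud(load("top0.npz"))
m=(P[...,2]>.034)&(P[...,2]<.044)&(D[...,0]>27)&(D[...,0]<70)&(abs(D[...,1])<115);print("stop y",np.percentile(D[m][:,1],[1,99]))
P=cloud(s);m=np.zeros((480,640),bool);m[250:350,100:250]=1;b=big(m&(P[...,2]>.006)&(P[...,2]<.02));q=P[b];A=np.c_[q[:,:2]-q[:,:2].mean(0),np.ones(len(q))]
print("board",rect(q)[0],np.linalg.lstsq(A,q[:,2],rcond=None)[0].round(4))
t0=load("top0.npz")["color"].astype(int)
df=(abs(c-t0).max(2)>45).astype(np.uint8);df=cv2.morphologyEx(df,cv2.MORPH_OPEN,np.ones((3,3)))
n,l,st,ce=cv2.connectedComponentsWithStats(df);print([x.tolist() for x in st[1:] if x[4]>25])
cv2.imwrite("pics/end.png",np.hstack([cv2.resize(x["color"],(400,300)) for x in(s,d)])[...,::-1])
E
```

```text
position: [0.4468, -0.3046, 0.1692]
ft_force: [0.4, 0.0, -0.9]
top sleeve 1424 ((-1.7513179779052734, -16.647796630859375), (42.6142578125, 162.52117919921875), 0.23594027757644653) [0.05133496 0.05579623]
stop y [-98.4290672   98.53442506]
board ((450.8440856933594, -304.4520568847656), (240.1267547607422, 97.09379577636719), 83.97669982910156) [-0.0005  0.0001  0.0105]
[[284, 178, 42, 80, 2032], [215, 195, 39, 81, 1879], [486, 196, 154, 94, 6980], [432, 267, 41, 21, 619], [281, 269, 214, 211, 8889], [0, 435, 139, 45, 2625], [632, 446, 8, 34, 174], [314, 463, 11, 12, 105]]
```

View pics/end.png

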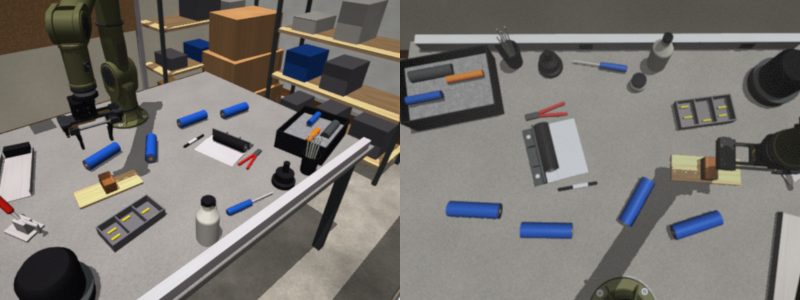

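The final view shows the sleeve in the trough against the stop (right panel 546,147) and the board flat on the bench (705,168). Nothing else has moved except shadows and the arm. Handing in.

```bash
python3 -c "
from bench import ctrl
print(ctrl.close_job(),ctrl.get_state()['time'])"
```

```text
the job is handed in; nothing more can be done
the job is handed in; nothing more can be done
```

The sleeve is in the trough against the stop, the board is back flat on the bench, and I handed the job in at about 22 s of robot time. No verdict was reported.

**How it went**
- **Grip:** My first grip closed on air above the handle. The cameras showed the fingertips about 37 mm higher than the reported TCP height. I corrected for that, and the second grip held.
- **Roll:** I rolled the sleeve along the bench, up the ramp and over the lip with only the board's underside. The press read about 10 N at most.
- **Put back:** I laid the board down close to where it started, let go and raised the arm clear.

**Last checks**
- **Sleeve:** Its axis is within about 2 mm of the seat along the rolling direction and parallel to the trough (0.2°). The board dropped 3.4 mm as the sleeve went over the lip, and the force reversed when it met the stop.
- **Board:** It lies flat (slope under 1 mrad), far from the sleeve and the dock.
- **Bystanders:** Comparing the first and last pictures showed no change beyond the sleeve, the board, the arm and shadows.

**What disagreed or was not perfect**
- **Sideways offset:** The sleeve sits about 15 mm off centre along the trough, still inside its 200 mm width. It started with that offset and did not slip; the scene camera put it nearer 20 mm.
- **Tool tilt:** The tool's measured tilt drifted by up to about 3 cm per metre over the moves.

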